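# Swing the heavy burner boom to the work rest

### The arm

A 6-joint arm with a two-finger parallel gripper is mounted at the origin on the work surface. World frame = base frame: x ahead of the robot, y to its left, z up, the work surface at z = 0. Lengths are in m, angles in rad, forces in N, time in s.
With the tool pointing down it reaches from about 0.35 to 0.85 m from the base axis. Payload 8.1 kg.
Tool frame: the origin (TCP) lies on the centre line of the jaws, within the pads' length; the fingertips stand 17 mm ahead of it and the grasp point (between the pads) lies 2 mm behind it; z points along the fingers, y is the line along which they close (so a half turn about z gives the same grasp; the last joint's range is limited). The gripper opens to 93 mm and grips with 3 to 60 N. Pads are 15 mm wide; open, the fingers measure 128 mm over their backs; the gripper's body (75 mm by 188 mm) begins 65 mm behind the grasp point.
Start: joints at [-1.322, 0.13, 1.488, -0, 1.523, -0.085], TCP at [0.197, -0.567, 0.236] pointing down, gripper open.
Joint ranges: [-2.96, 2.96], [-0.89, 2.26], [0.02, 2.5], [-1.34, 4.48], [0, 2.73], [-2.66, 2.66]. Speed limits (rad/s): [2.39, 2.39, 2.79, 3.14, 3.14, 3.14].

### API

Orientations are given as a rotation vector (axis times angle).
In Python, from plant import telemetry, viewer, order gives the robot as it stands.
- The arm moves only by the tool send_rows, never from a script. Its argument "plan" is a list that holds one entry, the list of rows, each a list of 5 numbers: the closure, from -1 (fully open) to 1 (shut), then the shift along the world's x, y, z normalised to -1 to 1, where 1 is 0.2 m, then the turn about the world's z normalised to -1 to 1, where 1 is 60 degrees. A call has 1 to 20 rows; each row is the pose to reach, as a shift and turn from the pose commanded when the call began; what a row does not reach only later rows make up. A row lasts 1/12 s, in which the tool goes at most 41.7 mm and 7.16 degrees, less where a joint would pass 70% of its speed; a pose out of reach is approached as far as the arm can. A call with a number of a shift or a turn outside -1 to 1 is refused whole. A call with a gripper value outside its range is refused whole. The fingers move at their own pace and stop on an object; "force" is the grip in N (left out, the last holds). Time passes only in rows, so rows that repeat a pose let the fingers close. It gives the time, the measured TCP pose, the force, the opening and the grip force at its end, in the units of the state.
- telemetry.read_state(): the state, without advancing time (a new reading comes with each control period).
- viewer.read_camera(name): name is "scene" or "top" or "wrist"; returns (picture, depth): 384x512x3 uint8, blue, green, red; 384x512 float32, m along the optical axis (not along the pixel's ray), 0 where there is no reading.
- viewer.calibration(name): a dict with "camera_matrix" (3x3 intrinsics, pixels), "dist_coeffs" ([k1, k2, p1, p2, k3] as OpenCV has them; the pictures are not rectified), "extrinsics" (4x4, takes a point from camera to world coordinates); the wrist camera has in their place "hand_eye" (4x4, takes a point from camera to tool coordinates, whose origin is the TCP and whose axes are the flange's). Camera axes: x right, y up, looking along -z (the intrinsics and any distortion apply to the point x, -y, -z); pixel columns grow to the right and rows downward; lengths in m; the calibration is good to about 2 mm. A picture is of the moment at which its call begins: read the wrist's pose just before it. calibration takes no time and is no camera call.
- order.close_job(): hands the job in; it is judged then, once.
The state is a dict: "t": time; "q": joint angles; "dq": joint speeds; "joint_torque": joint torques, N m; "tool_pos": TCP position; "orientation": TCP orientation; "force": force on the tool from outside, world axes, zero at the start; "wrist_torque": the same for the moment, N m; "opening": finger opening in m; "gripper_force": force on a finger pad.
Only numpy, scipy, OpenCV 4.12 (cv2) and the standard library are available. Lean on these libraries where they do the work, as an engineer would, in place of code of your own. Each camera call takes 0.05 s, during which the arm holds its last target. There are 200 camera calls.

### The job

Swing the heavy burner boom round from the left until the red nose under its burner stands over the yellow line of the work rest, and leave it there standing still by itself for several seconds, with the gripper clear. It turns almost without friction: move it only by pushing gently with the closed fingers on its two sprung orange buffers, never letting it run fast or into its end stops. Do not touch the carriage, its beam or the burner, and leave the work rest, glass chairs and tool pot where they are.

Things in the scene. Friction and masses are not known exactly. Their poses are not given: they have to be found in the camera images.
- pillar: fixed steel pillar (150 mm tall, on a 150 mm round base plate) round which the boom turns. This origin lies at bench level 360 mm from the vertical hinge axis towards the robot: hinge axis = this point + (0.36, 0, 0) in world axes
- boom: the boom with its carriage; origin under the carriage's middle at bench level, 360 mm from the hinge axis; its -x axis points along the boom to the free end, its yaw is 0 when that points straight to the robot (-x) and negative when the free end is to the robot's left. End stops at 0.8 rad either way: keep within 0.74, and under 0.5 rad/s. Hinge nearly frictionless: it coasts
- nose (a point): bottom end of the red nose at the free end of the boom, 440 mm from the hinge axis, 65 mm above the bench. Boom inertia about the hinge nominally 0.72 kg m2 (hidden, 30 % more or less; like 5.5 kg at the buffers), damping 0.03 N m s/rad, dry friction 0.003 N m
- mark (a point): middle of the yellow line on top of the work rest, a clamped (not to be moved) low pale firebrick (110 x 75 x 32 mm high) that the nose passes over; 440 mm from the hinge axis, so it gives the boom direction wanted
- buffer_left: orange sprung block with black rubber face on the left (+y) of the carriage, 110 mm along the boom, 57 to 117 mm above the bench, standing 36 mm out of the carriage. Springs in up to 30 mm at 120 N/m, no preload, hardly damped: the boom bounces off a still finger. Pushing it drives the boom right (towards -y). Origin 36 mm behind the face. Meet it with the fingertips 85 mm above the bench
- buffer_left_face (a point): centre of the left buffer's rubber face, 360 mm along the boom from the hinge axis and 86 mm to the left of the boom's centre line when not pressed, 87.5 mm above the bench; moves in with the buffer
- buffer_right: the same buffer on the -y (right) side of the carriage; pushing it drives the boom to the left (towards +y), so it serves to brake a boom coming from the left
- buffer_right_face (a point): centre of the right buffer's rubber face, 360 mm along the boom and 86 mm to the right of its centre line when not pressed, 87.5 mm above the bench
- glass_chair_a: small loose glass chair, 57 mm square, 163 mm tall, origin under its centre, on the left of the bench; leave alone
- glass_chair_b: small loose glass chair like the other, on the right of the bench; leave alone
- tool_pot: blue plastic pot, 90 mm across, 100 mm tall, origin under its centre, on the right; leave alone
- carriage (a point): not to be touched: the boom's blue beam (60 mm wide, top 110 mm above the bench, red knob to 145 mm) and grey carriage (120 mm along, 100 mm across the boom, 50 to 125 mm above the bench, centre 360 mm from the hinge) with a brass burner on top (to 155 mm). This point is the middle of the grey carriage, 87.5 mm above the bench

How it is judged:
By the outcome, as a careful person would: the job done as asked, in the order asked, and still so for the second after the job is handed in, with the robot touching nothing.
It also fails if it takes over 67 s, if anything falls off the work surface, if the arm or the gripper's body presses on something with over 40 N, if the wrist force passes 120 N, or if a joint passes its speed limit or range.

## Working session

There is one attempt and no reset: what is moved stays moved. The work goes in short steps, Python scripts to look and compute and a tool call to move; the robot and the scene stay as the last step left them, time stands still between calls to the robot, and variables do not carry over. Pictures are saved under pics/ and viewed, at most 10 in all, crops included, and the job is handed in when it is done.

Besides the shell and the picture viewer there is one more tool, called after ">>>" by a JSON object that holds its "op" and its "data", one argument or row to a line. send_rows: Moves the arm, as the interface text tells. Scaled input: -1 to 1 covers 0.2 m each way for a shift and 60 degrees each way for a turn. Its arguments: {"type":"object","properties":{"plan":{"type":"array"},"force":{"type":"number"}},"required":["plan"]}

```bash
mkdir -p pics; ls
python3 - <<'E'
from plant import telemetry, viewer
import cv2, numpy as np
s=telemetry.read_state();print(s['t'],s['tool_pos'],s['orientation'],s['force'])
for n in ("scene","top"):
    p,d=viewer.read_camera(n);cv2.imwrite(f"pics/{n}0.png",p);np.save(f"pics/{n}0.npy",d)
    c=viewer.calibration(n);print(n,c)
E
```

```text
pics
0.0 [ 0.19647993 -0.56636187  0.23461041] [-3.09615647e+00 -5.21693566e-01  2.46263992e-04] [-0.30509275  0.59662946 -0.11741394]
scene {'camera_matrix': array([[434.29639232,   0.        , 258.34708238],
       [  0.        , 434.29639232, 190.07307166],
       [  0.        ,   0.        ,   1.        ]]), 'dist_coeffs': array([-0.08813812,  0.        ,  0.        ,  0.        ,  0.        ]), 'extrinsics': array([[ 0.04616907, -0.52124941,  0.8521546 ,  1.77572123],
       [ 0.99865431,  0.00391236, -0.05171318, -0.08929139],
       [ 0.02362153,  0.85339542,  0.52072861,  0.89033496],
       [ 0.        ,  0.        ,  0.        ,  1.        ]])}
top {'camera_matrix': array([[418.24356143,   0.        , 256.80312206],
       [  0.        , 418.24356143, 194.72950171],
       [  0.        ,   0.        ,   1.        ]]), 'dist_coeffs': array([-0.12734378,  0.        ,  0.        ,  0.        ,  0.        ]), 'extrinsics': array([[ 2.21633643e-02,  9.84042711e-01, -1.76546675e-01,
         1.78314110e-01],
       [-9.99754012e-01,  2.19629226e-02, -3.08959956e-03,
        -1.08202917e-02],
       [ 8.37183018e-04,  1.76571722e-01,  9.84287420e-01,
         1.57083024e+00],
       [ 0.00000000e+00,  0.00000000e+00,  0.00000000e+00,
         1.00000000e+00]])}
```

View pics/top0.png

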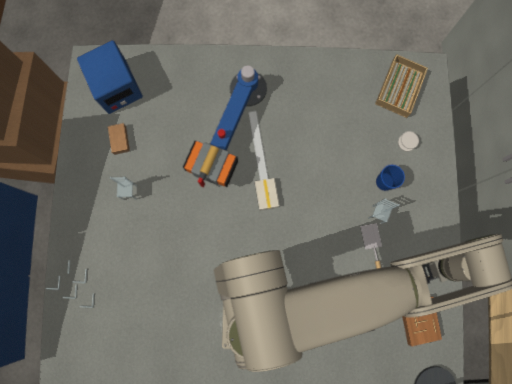

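View pics/scene0.png

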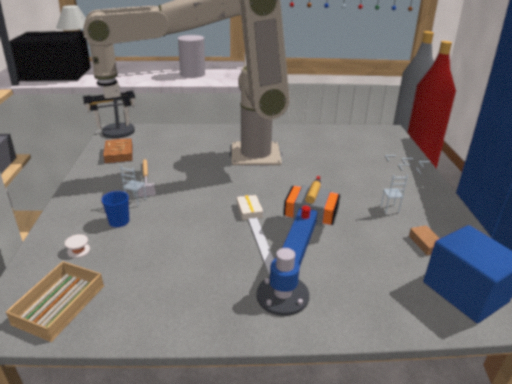

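The top view shows the pillar at (248,73), the carriage at (210,162) with orange buffers at about (195,155) and (224,172), the nose at (201,182), and the work rest with its yellow line at (266,193). The pot is at (390,178) and the chairs are at (125,187) and (385,210). The scene view agrees.

```bash
cat > h.py <<'E'
import cv2, numpy as np
from plant import telemetry, viewer
def world(n,uv,d):
    """pixels (N,2) and depth (N,) -> world points"""
    c=viewer.calibration(n)
    r=cv2.undistortPoints(np.float64(uv).reshape(-1,1,2),c['camera_matrix'],c['dist_coeffs']).reshape(-1,2)
    P=np.c_[r[:,0]*d,-r[:,1]*d,-d]
    E=c['extrinsics'];return P@E[:3,:3].T+E[:3,3]
def at_z(n,uv,z):
    a=world(n,uv,np.full(len(uv),.5));o=viewer.calibration(n)['extrinsics'][:3,3]
    return o+(a-o)*((z-o[2])/(a[:,2]-o[2]))[:,None]
R={'orange':((5,200,150),(16,255,255)),'yellow':((20,130,150),(30,255,255)),'blue':((105,150,60),(120,255,255)),'red':((172,150,70),(180,255,255))}
def cloud(n,p,d,col):
    m=cv2.inRange(cv2.cvtColor(p,cv2.COLOR_BGR2HSV),*R[col])>0
    m&=d>0
    v,u=np.nonzero(m);return np.c_[u,v],world(n,np.c_[u,v],d[v,u])
E
python3 - <<'E'
from h import *
for n in ("top","scene"):
    p=cv2.imread(f"pics/{n}0.png");d=np.load(f"pics/{n}0.npy")
    hsv=cv2.cvtColor(p,cv2.COLOR_BGR2HSV)
    print(n)
    pts={'top':[(248,71),(195,155),(224,172),(201,183),(222,132),(265,193),(269,193),(230,110),(212,158),(390,178),(250,125),(260,160)],'scene':[(286,256),(291,201),(333,207),(305,212),(250,206),(314,190)]}[n]
    for u,v in pts: print((u,v),hsv[v,u],world(n,[(u,v)],d[v,u][None]).round(3))
    for c in R:
        uv,P=cloud(n,p,d,c)
        ok=(P[:,0]>.35)&(P[:,0]<.95)&(abs(P[:,1])<.3)&(P[:,2]>.01);uv,P=uv[ok],P[ok]
        if len(P): 
            m=np.zeros(d.shape,np.uint8);m[uv[:,1],uv[:,0]]=1
            k,l=cv2.connectedComponents(m)
            for i in range(1,k):
                s=l[uv[:,1],uv[:,0]]==i
                if s.sum()>6: print(c,s.sum(),uv[s].mean(0).round(1),P[s].mean(0).round(4),'zmin/max',P[s][:,2].min().round(3),P[s][:,2].max().round(3))
E
```

```text
top
(248, 71) [  4  12 169] [[0.895 0.036 0.153]]
(195, 155) [ 12 197 208] [[0.579 0.22  0.118]]
(224, 172) [ 12 198 209] [[0.518 0.112 0.123]]
(201, 183) [  1 191  87] [[0.474 0.191 0.13 ]]
(222, 132) [  1 204 166] [[0.657 0.122 0.152]]
(265, 193) [ 22 108 210] [[ 0.461 -0.036  0.033]]
(269, 193) [ 21  56 197] [[ 0.462 -0.051  0.031]]
(230, 110) [108 162 131] [[0.754 0.1   0.116]]
(212, 158) [ 19 150 148] [[0.561 0.154 0.149]]
(390, 178) [109 186 103] [[ 0.537 -0.522  0.005]]
(250, 125) [ 30  10 100] [[ 0.74   0.027 -0.004]]
(260, 160) [ 30   6 176] [[ 0.595 -0.015  0.008]]
yellow 11 [210.9 156.3] [0.5661 0.1577 0.1533] zmin/max 0.147 0.158
yellow 8 [206.6 160.4] [0.5509 0.1721 0.1532] zmin/max 0.145 0.157
yellow 10 [203.9 169.5] [0.5181 0.1803 0.1524] zmin/max 0.147 0.157
yellow 66 [266.6 193.4] [ 0.46   -0.0423  0.0327] zmin/max 0.025 0.041
blue 1013 [234.1 110. ] [0.7586 0.0848 0.109 ] zmin/max 0.07 0.124
red 10 [219.2 134.2] [0.6538 0.1337 0.135 ] zmin/max 0.118 0.145
scene
(286, 256) [158  15 205] [[0.905 0.041 0.156]]
(291, 201) [ 11 207 234] [[0.58  0.092 0.117]]
(333, 207) [ 11 208 202] [[0.616 0.226 0.116]]
(305, 212) [  1 218 118] [[0.677 0.123 0.139]]
(250, 206) [ 23 155 238] [[ 0.48  -0.039  0.032]]
(314, 190) [ 19 149 228] [[0.569 0.167 0.153]]
orange 136 [291.3 199.4] [0.5574 0.0963 0.1092] zmin/max 0.066 0.121
orange 163 [330.  206.7] [0.6037 0.2187 0.1094] zmin/max 0.067 0.12
yellow 32 [249.  203.2] [ 0.4617 -0.042   0.0324] zmin/max 0.029 0.036
blue 1287 [293.7 251.9] [0.8192 0.0759 0.104 ] zmin/max 0.058 0.119
red 34 [305.  212.6] [0.6675 0.1254 0.1304] zmin/max 0.115 0.145
```

```bash
cat >> h.py <<'E'
R['orange']=((6,150,120),(17,255,255))
H=np.array([.895,.036])
def yaw(n,p,d):
    """yaw from orange tops' mid, from their line, and from the blue beam"""
    o={}
    uv,P=cloud(n,p,d,'orange');ok=(np.hypot(*(P[:,:2]-H).T)<.46)&(P[:,2]>.095);
    Q=at_z(n,uv[ok],.117)[:,:2]
    if len(Q)>20:
        _,l,c=cv2.kmeans(np.float32(Q),2,None,(3,50,1e-5),5,cv2.KMEANS_PP_CENTERS)
        c=c[np.argsort(-c[:,1])];o['blobs']=c.round(4).tolist();o['sep']=round(float(np.hypot(*(c[0]-c[1]))),4)
        m=c.mean(0)-H;o['mid']=np.arctan2(-m[1],-m[0]).round(4);o['r']=round(float(np.hypot(*m)),4)
        e=c[0]-c[1];o['line']=np.arctan2(-e[0],e[1]).round(4)
    uv,P=cloud(n,p,d,'blue');r=np.hypot(*(P[:,:2]-H).T);ok=(r<.29)&(r>.06)&(P[:,2]>.085);Q=at_z(n,uv[ok],.11)[:,:2]
    if len(Q)>100:
        vx,vy,x0,y0=cv2.fitLine(np.float32(Q),cv2.DIST_L2,0,.01,.01).ravel()
        s=-1 if vx>0 else 1
        o['blue']=np.arctan2(-s*vy,-s*vx).round(4);o['bluemid']=np.arctan2(H[1]-y0,H[0]-x0).round(4)
    return o
def look(tag):
    for n in ("top","scene"):
        p,d=viewer.read_camera(n);cv2.imwrite(f"pics/{n}{tag}.png",p);print(telemetry.read_state()['t'],n,yaw(n,p,d))
E
python3 - <<'E'
from h import *
for n in ("top","scene"):
    p=cv2.imread(f"pics/{n}0.png");d=np.load(f"pics/{n}0.npy");print(n,yaw(n,p,d))
    uv,P=cloud(n,p,d,'yellow');ok=P[:,2]<.045;ok&=(abs(P[:,1])<.1)&(P[:,2]>.015);Q=at_z(n,uv[ok],.032)[:,:2]
    vx,vy,x0,y0=cv2.fitLine(np.float32(Q),cv2.DIST_L2,0,.01,.01).ravel();print('mark',x0,y0,'line dir',np.arctan(vy/vx),'yaw',np.arctan2(H[1]-y0,H[0]-x0),np.hypot(H[0]-x0,H[1]-y0))
    # pillar top: light gray pixels at z .13-.17 near hinge
    v,u=np.nonzero(d>0);W=world(n,np.c_[u,v],d[v,u]);s=(np.hypot(*(W[:,:2]-H).T)<.05)&(W[:,2]>.14)&(W[:,2]<.165)
    q=np.c_[u,v][s];(c,rad)=cv2.minEnclosingCircle(np.float32(at_z(n,q,.15)[:,:2]));print('pillar',c,rad,W[s].mean(0),s.sum())
    s=(np.hypot(*(W[:,:2]-H).T)<.11)&(abs(W[:,2]-.008)<.008)&(cv2.cvtColor(p,cv2.COLOR_BGR2GRAY)[v,u]<75)
    c,rad=cv2.minEnclosingCircle(np.float32(at_z(n,np.c_[u,v][s],.01)[:,:2]));print('base',c,rad,s.sum())
E
```

```text
top {'blobs': [[0.5773000121116638, 0.227400004863739], [0.5315999984741211, 0.10670000314712524]], 'sep': 0.129, 'mid': np.float64(-0.3673), 'r': 0.3649, 'line': np.float32(-0.3615), 'blue': np.float32(-0.3353), 'bluemid': np.float64(-0.3479)}
mark 0.46013808 -0.042353123 line dir 0.18512332 yaw 0.17826662257876089 0.4418643448375751
pillar (0.8919994831085205, 0.040755290538072586) 0.02712765336036682 [0.89031585 0.04047909 0.15410793] 141
base (0.8739306926727295, 0.030176939442753792) 0.0887284055352211 214
scene {'blobs': [[0.5985999703407288, 0.22050000727176666], [0.5557000041007996, 0.09860000014305115]], 'sep': 0.1292, 'mid': np.float64(-0.3707), 'r': 0.3411, 'line': np.float32(-0.3386), 'blue': np.float32(-0.3279), 'bluemid': np.float64(-0.4214)}
mark 0.46108064 -0.04202477 line dir 0.18861912 yaw 0.17791275445928653 0.4408785264240362
pillar (0.8967214822769165, 0.04170814901590347) 0.03426455706357956 [0.90075467 0.03968413 0.15434029] 254
base (0.8935973644256592, 0.0338258221745491) 0.08100882917642593 353
```

>>> {"op": "send_rows", "data": {
  "plan": [
    [[1,0.2,0.2,0,0.1],[1,0.4,0.4,0,0.2],[1,0.6,0.6,0,0.3],[1,0.8,0.8,0,0.4],[1,1,1,0,0.5],[1,1,1,0,0.6],[1,1,1,0,0.7]]
  ]
}}

```text
t: 0.68
tool_pos: [0.3981, -0.3643, 0.2353]
orientation: [-2.7, -1.605, -0.001]
force: [1.5, 0.5, -0.1]
opening: 0.0511
gripper_force: 0.0
```

>>> {"op": "send_rows", "data": {
  "plan": [
    [[1,0.1,0.2,0,0.04],[1,0.2,0.4,0,0.08],[1,0.3,0.6,0,0.12],[1,0.4,0.8,0,0.17],[1,0.5,1,0,0.17]]
  ]
}}

```text
t: 1.1
tool_pos: [0.49, -0.1785, 0.2353]
orientation: [-2.549, -1.835, 0.0]
force: [0.4, -0.6, 0.2]
opening: 0.0176
gripper_force: 0.0
```

>>> {"op": "send_rows", "data": {
  "plan": [
    [[1,0.1,0.2,0,0],[1,0.2,0.4,0,0],[1,0.3,0.6,0,0],[1,0.4,0.8,0,0],[1,0.5,1,0,0]]
  ]
}}

```text
t: 1.52
tool_pos: [0.5832, 0.0079, 0.2352]
orientation: [-2.552, -1.832, 0.001]
force: [0.4, -1.0, 0.3]
opening: 0.0005
gripper_force: 0.0
```

>>> {"op": "send_rows", "data": {
  "plan": [
    [[1,0,0.2,0,0],[1,0,0.4,0,0],[1,0,0.6,0,0],[1,0,0.8,0,0],[1,0,1,0,0],[1,0,1,0,0]]
  ]
}}

```text
t: 2.02
tool_pos: [0.5814, 0.2127, 0.2349]
orientation: [-2.545, -1.837, -0.001]
force: [0.9, -0.5, 0.7]
opening: 0.0007
gripper_force: 0.0
```

>>> {"op": "send_rows", "data": {
  "plan": [
    [[1,0.1,0.2,0,0],[1,0.1,0.35,0,0],[1,0.1,0.35,-0.15,0],[1,0.1,0.35,-0.3,0],[1,0.1,0.35,-0.45,0],[1,0.1,0.35,-0.6,0],[1,0.1,0.35,-0.66,0],[1,0.1,0.35,-0.66,0],[1,0.1,0.35,-0.66,0]]
  ]
}}

```text
t: 2.77
tool_pos: [0.6027, 0.2756, 0.1036]
orientation: [-2.552, -1.831, 0.002]
force: [-0.2, -0.6, -0.2]
opening: 0.0005
gripper_force: 0.0
```

```bash
sed -i 's/^H=.*/H=np.array([.895,.040])/' h.py
python3 - <<'E'
from h import *
look('1')
s=telemetry.read_state();print(s['t'],s['tool_pos'],s['orientation'],s['force'],s['q'])
E
python3 -c "
import cv2,numpy as np
a=cv2.imread('pics/top1.png')[40:240,130:330];b=cv2.imread('pics/scene1.png')[130:330,200:400]
cv2.imwrite('pics/c1.png',cv2.resize(np.hstack([a,b]),(800,400)))"
```

```text
2.8167 top {'blobs': [[0.607699990272522, 0.2134000062942505], [0.5317000150680542, 0.10660000145435333]], 'sep': 0.1311, 'mid': np.float64(-0.3535), 'r': 0.3467, 'line': np.float32(-0.6179), 'blue': np.float32(-0.3367), 'bluemid': np.float64(-0.3238)}
2.8667 scene {'blobs': [[0.6011999845504761, 0.21819999814033508], [0.5544999837875366, 0.09849999845027924]], 'sep': 0.1284, 'mid': np.float64(-0.3571), 'r': 0.3385, 'line': np.float32(-0.3725), 'blue': np.float32(-0.3299), 'bluemid': np.float64(-0.4)}
2.8667 [0.60452064 0.27627308 0.10640985] [2.55180057 1.83077511 0.00567241] [0.23584536 0.46559757 1.55487516] [3.51548686e-01 3.86355629e-01 1.42778892e+00 2.39268894e-05
 1.32370564e+00 6.77663314e-01]
```

View pics/c1.png

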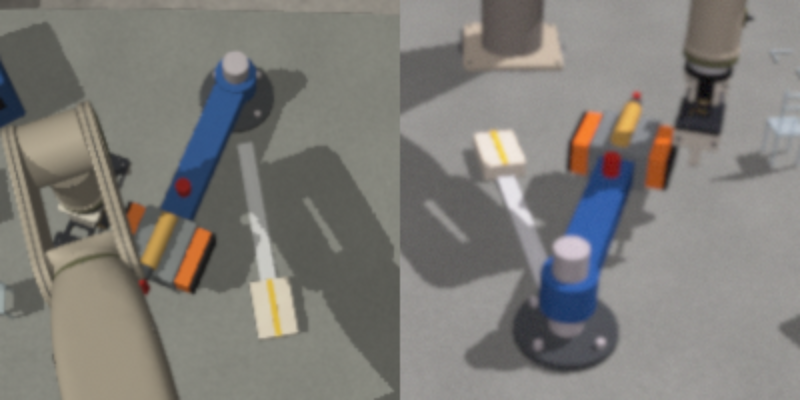

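The boom has not moved. The gripper stands left of the left buffer with a gap of about 25 mm. I will now push at a slow, constant speed; an elastic bounce launches the boom at twice that.

>>> {"op": "send_rows", "data": {
  "plan": [
    [[1,-0.005,-0.014,-0.005,0],[1,-0.01,-0.028,-0.005,0],[1,-0.015,-0.042,-0.005,0],[1,-0.02,-0.056,-0.005,0],[1,-0.025,-0.07,-0.005,0],[1,-0.027,-0.076,-0.005,0],[1,-0.029,-0.082,-0.005,0],[1,-0.031,-0.088,-0.005,0],[1,-0.033,-0.094,-0.005,0],[1,-0.035,-0.1,-0.005,0],[1,-0.037,-0.106,-0.005,0],[1,-0.039,-0.112,-0.005,0],[1,-0.041,-0.118,-0.005,0],[1,-0.043,-0.124,-0.005,0],[1,-0.045,-0.13,-0.005,0],[1,-0.047,-0.136,-0.005,0],[1,-0.049,-0.142,-0.005,0],[1,-0.051,-0.148,-0.005,0],[1,-0.053,-0.154,-0.005,0],[1,-0.055,-0.16,-0.005,0]]
  ]
}}

```text
t: 4.53
tool_pos: [0.5919, 0.2436, 0.1027]
orientation: [2.552, 1.832, -0.0]
force: [0.0, -0.1, -0.0]
opening: 0.0008
gripper_force: 0.0
```

Run:
```python
from h import *
look('2')
s=telemetry.read_state();print(s['t'],s['tool_pos'],s['force'])
```

```text
4.5833 top {'blobs': [[0.5884000062942505, 0.21279999613761902], [0.5297999978065491, 0.09589999914169312]], 'sep': 0.1308, 'mid': np.float64(-0.3281), 'r': 0.3548, 'line': np.float32(-0.465), 'blue': np.float32(-0.3081), 'bluemid': np.float64(-0.2941)}
4.6333 scene {'blobs': [[0.6215000152587891, 0.1996999979019165], [0.5533000230789185, 0.0869000032544136]], 'sep': 0.1318, 'mid': np.float64(-0.324), 'r': 0.3245, 'line': np.float32(-0.5436), 'blue': np.float32(-0.3061), 'bluemid': np.float64(-0.358)}
4.6333 [0.59189916 0.24355838 0.10263856] [ 0.00272832 -0.404694    0.20565864]
```

>>> {"op": "send_rows", "data": {
  "plan": [
    [[1,0,0,0,0],[1,0,0,0,0],[1,0.03,0.1,0,0],[1,0.06,0.2,0,0],[1,0.06,0.2,0.15,0],[1,0.06,0.2,0.35,0],[1,0.06,0.2,0.5,0],[1,0.06,0.2,0.5,0]]
  ]
}}

```text
t: 5.3
tool_pos: [0.6075, 0.2855, 0.2118]
orientation: [2.549, 1.83, 0.019]
force: [0.6, 0.1, 0.9]
opening: 0.0004
gripper_force: 0.0
```

Run:
```python
from h import *
look('3')
s=telemetry.read_state();print(s['t'],s['tool_pos'],s['force'])
```

```text
5.35 top {'blobs': [[0.5651000142097473, 0.19670000672340393], [0.5273000001907349, 0.0746999979019165]], 'sep': 0.1278, 'mid': np.float64(-0.2678), 'r': 0.3617, 'line': np.float32(-0.3001), 'blue': np.float32(-0.2482), 'bluemid': np.float64(-0.2399)}
5.4 scene {'blobs': [[0.583899974822998, 0.1923000067472458], [0.5493999719619751, 0.06790000200271606]], 'sep': 0.129, 'mid': np.float64(-0.2678), 'r': 0.3405, 'line': np.float32(-0.2705), 'blue': np.float32(-0.2451), 'bluemid': np.float64(-0.2891)}
5.4 [0.60521193 0.28438014 0.20511475] [ 0.30045799 -0.09823578 -0.70340394]
```

>>> {"op": "send_rows", "data": {
  "plan": [
    [[1,0,0,0.1,0],[1,0,-0.2,0.1,0.1],[1,0,-0.4,0.1,0.2],[1,0,-0.6,0.1,0.3],[1,0,-0.8,0.1,0.4],[1,0,-1,0.1,0.49],[1,0,-1,0.1,0.49]]
  ]
}}

```text
t: 5.98
tool_pos: [0.603, 0.0768, 0.2203]
orientation: [-2.001, -2.421, 0.007]
force: [-0.5, 0.1, 0.5]
opening: 0.0005
gripper_force: 0.0
```

>>> {"op": "send_rows", "data": {
  "plan": [
    [[1,-0.05,-0.2,0,0],[1,-0.1,-0.4,0,0],[1,-0.1,-0.6,0,0],[1,-0.15,-0.8,0,0],[1,-0.15,-1,0,0],[1,-0.15,-1,0,0]]
  ]
}}

```text
t: 6.48
tool_pos: [0.5722, -0.1225, 0.2206]
orientation: [-2.011, -2.412, 0.005]
force: [0.8, 1.2, -0.8]
opening: 0.0004
gripper_force: 0.0
```

>>> {"op": "send_rows", "data": {
  "plan": [
    [[1,0,-0.15,0,0],[1,0,-0.3,0,0],[1,0,-0.3,0,0],[1,0,-0.3,0,0]]
  ]
}}

```text
t: 6.82
tool_pos: [0.5731, -0.1769, 0.2206]
orientation: [-2.006, -2.414, 0.001]
force: [-0.1, 1.0, -0.3]
opening: 0.0007
gripper_force: 0.0
```

Run:
```python
from h import *
look('4')
s=telemetry.read_state();print(s['t'],s['tool_pos'],s['force'],s['orientation'])
```

```text
6.8667 top {'blobs': [[0.5464000105857849, 0.16539999842643738], [0.5249999761581421, 0.037700001150369644]], 'sep': 0.1294, 'mid': np.float64(-0.1696), 'r': 0.3645, 'line': np.float32(-0.1663), 'blue': np.float32(-0.1597), 'bluemid': np.float64(-0.1498)}
6.9167 scene {'blobs': [[0.5723999738693237, 0.16019999980926514], [0.550000011920929, 0.03269999846816063]], 'sep': 0.1294, 'mid': np.float64(-0.1675), 'r': 0.3385, 'line': np.float32(-0.1742), 'blue': np.float32(-0.1701), 'bluemid': np.float64(-0.1687)}
6.9167 [ 0.57347109 -0.17522935  0.22124365] [ 0.18258032 -0.27379303 -0.09337983] [-2.00308852e+00 -2.41709483e+00  3.93881311e-04]
```

>>> {"op": "send_rows", "data": {
  "plan": [
    [[1,0,0,0,0],[1,0,0,0,0],[1,0,0,0,0],[1,0,0,0,0],[1,0,0,0,0],[1,0,0,0,0],[1,0,0,0,0],[1,0,0,0,0],[1,0,0,0,0],[1,0,0,0,0],[1,0,0,0,0],[1,0,0,0,0],[1,0,0,0,0],[1,0,0,0,0],[1,0,0,0,0],[1,0,0,0,0],[1,0,0,0,0],[1,0,0,0,0],[1,0,0,0,0],[1,0,0,0,0]]
  ]
}}

```text
t: 8.58
tool_pos: [0.5739, -0.1762, 0.2226]
orientation: [2.004, 2.419, -0.0]
force: [0.7, -0.0, 0.5]
opening: 0.0004
gripper_force: 0.0
```

Run:
```python
from h import *
look('5')
```

```text
8.6333 top {'blobs': [[0.5360000133514404, 0.13220000267028809], [0.5271000266075134, 0.003100000089034438]], 'sep': 0.1294, 'mid': np.float64(-0.0759), 'r': 0.3645, 'line': np.float32(-0.0688), 'blue': np.float32(-0.0763), 'bluemid': np.float64(-0.0625)}
8.6833 scene {'blobs': [[0.5616999864578247, 0.12939999997615814], [0.5489000082015991, 0.0005000000237487257]], 'sep': 0.1296, 'mid': np.float64(-0.0734), 'r': 0.3406, 'line': np.float32(-0.0996), 'blue': np.float32(-0.0928), 'bluemid': np.float64(-0.0594)}
```

>>> {"op": "send_rows", "data": {
  "plan": [
    [[1,0,0,0,0],[1,0,0,0,0],[1,0,0,0,0],[1,0,0,0,0],[1,0,0,0,0],[1,0,0,0,0],[1,0,0,0,0],[1,0,0,0,0],[1,0,0,0,0],[1,0,0,0,0],[1,0,0,0,0],[1,0,0,0,0]]
  ]
}}

```text
t: 9.68
tool_pos: [0.5739, -0.1762, 0.2226]
orientation: [-2.004, -2.419, 0.0]
force: [0.4, -0.2, -0.1]
opening: 0.0002
gripper_force: 0.0
```

Run:
```python
from h import *
look('6')
```

```text
9.7333 top {'blobs': [[0.5321999788284302, 0.11490000039339066], [0.5289000272750854, -0.014600000344216824]], 'sep': 0.1296, 'mid': np.float64(-0.0278), 'r': 0.3646, 'line': np.float32(-0.0254), 'blue': np.float32(-0.0309), 'bluemid': np.float64(-0.0199)}
9.7833 scene {'blobs': [[0.5577999949455261, 0.11379999667406082], [0.553600013256073, -0.015699999406933784]], 'sep': 0.1296, 'mid': np.float64(-0.0268), 'r': 0.3394, 'line': np.float32(-0.032), 'blue': np.float32(-0.0483), 'bluemid': np.float64(-0.0062)}
```

>>> {"op": "send_rows", "data": {
  "plan": [
    [[1,-0.05,0.2,0,0],[1,-0.1,0.4,0,0],[1,-0.15,0.6,0,0],[1,-0.2,0.8,0,0],[1,-0.25,1,0,0],[1,-0.25,1,0,0]]
  ]
}}

```text
t: 10.28
tool_pos: [0.5224, 0.03, 0.2229]
orientation: [-1.997, -2.423, -0.003]
force: [0.2, 0.1, -0.3]
opening: 0.0007
gripper_force: 0.0
```

>>> {"op": "send_rows", "data": {
  "plan": [
    [[1,0,0.2,0,0],[1,0,0.4,0,0],[1,0,0.6,0,0],[1,0,0.8,0,0],[1,0,0.9,0,0],[1,0,0.9,0,0],[1,0,0.9,-0.15,0],[1,0,0.9,-0.3,0],[1,0,0.9,-0.45,0],[1,0,0.9,-0.6,0],[1,0,0.9,-0.6,0],[1,0,0.9,-0.6,0],[1,0,0.9,-0.6,0],[1,0,0.9,-0.6,0],[1,0,0.9,-0.6,0],[1,0,0.9,-0.6,0],[1,0,0.9,-0.6,0],[1,0,0.9,-0.6,0],[1,0,0.9,-0.6,0],[1,0,0.9,-0.6,0]]
  ]
}}

```text
t: 11.95
tool_pos: [0.5239, 0.2038, 0.1027]
orientation: [2.004, 2.419, 0.0]
force: [0.0, -0.5, 0.5]
opening: 0.0005
gripper_force: 0.0
```

Run:
```python
from h import *
look('7')
```

```text
12.0 top {'blobs': [[0.52920001745224, 0.08780000358819962], [0.5353999733924866, -0.039400000125169754]], 'sep': 0.1274, 'mid': np.float64(0.0435), 'r': 0.363, 'line': np.float32(0.0486), 'blue': np.float32(0.0413), 'bluemid': np.float64(0.0504)}
12.05 scene {'blobs': [[0.5537999868392944, 0.08829999715089798], [0.5608000159263611, -0.03970000147819519]], 'sep': 0.1282, 'mid': np.float64(0.0465), 'r': 0.3381, 'line': np.float32(0.0546), 'blue': np.float32(0.012), 'bluemid': np.float64(0.077)}
```

>>> {"op": "send_rows", "data": {
  "plan": [
    [[1,0,0,0,0],[1,0,0,0,0],[1,0,0,0,0],[1,0,0,0,0],[1,0,0,0,0],[1,0,0,0,0],[1,0,0,0,0],[1,0,0,0,0],[1,0,0,0,0],[1,0,0,0,0],[1,0,0,0,0],[1,0,0,0,0],[1,0,0,0,0],[1,0,0,0,0],[1,0,0,0,0],[1,0,0,0,0],[1,0,0,0,0],[1,0,0,0,0],[1,0,0,0,0],[1,0,0,0,0]]
  ]
}}

```text
t: 13.72
tool_pos: [0.5239, 0.2038, 0.1026]
orientation: [2.004, 2.419, -0.0]
force: [0.1, 0.2, -0.6]
opening: 0.0003
gripper_force: 0.0
```

Run:
```python
from h import *
look('8')
s=telemetry.read_state();print(s['t'],s['tool_pos'],s['force'],s['orientation'])
```

```text
13.7667 top {'blobs': [[0.5259000062942505, 0.0754999965429306], [0.538100004196167, -0.051899999380111694]], 'sep': 0.128, 'mid': np.float64(0.0774), 'r': 0.3641, 'line': np.float32(0.0958), 'blue': np.float32(0.0674), 'bluemid': np.float64(0.0815)}
13.8167 scene {'blobs': [[0.5504000186920166, 0.07649999856948853], [0.5626999735832214, -0.050999999046325684]], 'sep': 0.128, 'mid': np.float64(0.0803), 'r': 0.3395, 'line': np.float32(0.0964), 'blue': np.float32(0.0515), 'bluemid': np.float64(0.1164)}
13.8167 [0.523965   0.20379253 0.1026479 ] [ 0.22049299 -1.0745523   0.00461735] [2.00407365e+00 2.41931686e+00 5.96205791e-06]
```

>>> {"op": "send_rows", "data": {
  "plan": [
    [[1,0,-0.05,0,0],[1,0,-0.1,0,0],[1,0,-0.15,0,0],[1,0,-0.2,0,0],[1,0,-0.25,0,0],[1,0,-0.3,0,0],[1,0,-0.35,0,0],[1,0,-0.4,0,0],[1,0,-0.42,0,0],[1,0,-0.43,0,0],[1,0,-0.43,0,0],[1,0,-0.43,0,0],[1,0,-0.43,0,0],[1,0,-0.43,0,0],[1,0,-0.43,0,0],[1,0,-0.43,0,0],[1,0,-0.43,0,0],[1,0,-0.43,0,0],[1,0,-0.43,0,0],[1,0,-0.43,0,0]]
  ]
}}

```text
t: 15.48
tool_pos: [0.5239, 0.1178, 0.1026]
orientation: [2.004, 2.419, -0.0]
force: [-0.2, -0.1, 0.4]
opening: 0.0006
gripper_force: 0.0
```

>>> {"op": "send_rows", "data": {
  "plan": [
    [[1,0,0,0,0],[1,0,0,0,0],[1,0,0,0,0],[1,0,0,0,0],[1,0,0,0,0],[1,0,0,0,0],[1,0,0,0,0],[1,0,0,0,0],[1,0,0,0,0],[1,0,0,0,0]]
  ]
}}

```text
t: 16.32
tool_pos: [0.5239, 0.1178, 0.1026]
orientation: [-2.004, -2.419, -0.0]
force: [0.0, -0.9, -0.3]
opening: 0.0007
gripper_force: 0.0
```

```bash
python3 - <<'E'
from h import *
look('9')
s=telemetry.read_state();print(s['t'],s['tool_pos'],s['force'],s['orientation'])
E
python3 -c "
import cv2,numpy as np
a=cv2.imread('pics/top9.png')[60:220,170:330];b=cv2.imread('pics/scene9.png')[150:310,200:360]
cv2.imwrite('pics/c9.png',cv2.resize(np.hstack([a,b]),(800,400)))"
```

```text
16.3667 top {'blobs': [[0.538100004196167, 0.05829999968409538], [0.5382000207901001, -0.05939999967813492]], 'sep': 0.1178, 'mid': np.float64(0.1131), 'r': 0.3592, 'line': np.float32(0.0004), 'blue': np.float32(0.0985), 'bluemid': np.float64(0.1001)}
16.4167 scene {'blobs': [[0.5523999929428101, 0.07010000199079514], [0.5620999932289124, -0.05810000002384186]], 'sep': 0.1286, 'mid': np.float64(0.1003), 'r': 0.3395, 'line': np.float32(0.0756), 'blue': np.float32(0.0674), 'bluemid': np.float64(0.1445)}
16.4167 [0.523928   0.1178222  0.10263898] [ 0.07848037 -0.75630226  0.55510412] [-2.00403913e+00 -2.41936533e+00  1.17420979e-05]
```

View pics/c9.png

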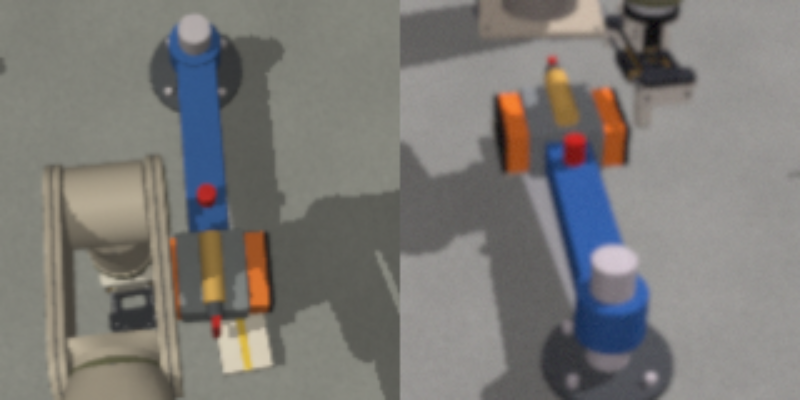

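>>> {"op": "send_rows", "data": {
  "plan": [
    [[1,0,-0.01,0,0],[1,0,-0.02,0,0],[1,0,-0.03,0,0],[1,0,-0.04,0,0],[1,0,-0.0422,0,0],[1,0,-0.0444,0,0],[1,0,-0.0466,0,0],[1,0,-0.0488,0,0],[1,0,-0.051,0,0],[1,0,-0.0532,0,0],[1,0,-0.0554,0,0],[1,0,-0.0576,0,0],[1,0,-0.0598,0,0],[1,0,-0.062,0,0],[1,0,-0.0642,0,0],[1,0,-0.0664,0,0],[1,0,-0.0686,0,0],[1,0,-0.0708,0,0],[1,0,-0.073,0,0],[1,0,-0.0752,0,0]]
  ]
}}

```text
t: 18.08
tool_pos: [0.5239, 0.1027, 0.1026]
orientation: [2.004, 2.419, 0.0]
force: [0.1, -0.1, 0.3]
opening: 0.0002
gripper_force: 0.0
```

>>> {"op": "send_rows", "data": {
  "plan": [
    [[1,0,-0.0022,0,0],[1,0,-0.0044,0,0],[1,0,-0.0066,0,0],[1,0,-0.0088,0,0],[1,0,-0.011,0,0],[1,0,-0.0132,0,0],[1,0,-0.0154,0,0],[1,0,-0.0176,0,0],[1,0,-0.0198,0,0],[1,0,-0.022,0,0],[1,0,-0.0242,0,0],[1,0,-0.0264,0,0],[1,0,-0.0286,0,0],[1,0,-0.0308,0,0],[1,0,-0.033,0,0],[1,0,-0.0352,0,0],[1,0,-0.0374,0,0],[1,0,-0.0396,0,0],[1,0,-0.0418,0,0],[1,0,-0.044,0,0]]
  ]
}}

```text
t: 19.75
tool_pos: [0.5239, 0.0939, 0.1026]
orientation: [-2.004, -2.419, 0.0]
force: [-0.3, -0.3, -0.5]
opening: 0.0005
gripper_force: 0.0
```

Run:
```python
from h import *
look('10')
s=telemetry.read_state();print(s['t'],s['tool_pos'],s['force'])
```

```text
19.8 top {'blobs': [[0.5685999989509583, -0.06319999694824219], [0.51419997215271, -0.07129999995231628]], 'sep': 0.0551, 'mid': np.float64(0.2945), 'r': 0.3695, 'line': np.float32(-1.4246), 'blue': np.float32(0.1173), 'bluemid': np.float64(0.1227)}
19.85 scene {'blobs': [[0.5508000254631042, 0.062199998646974564], [0.5637000203132629, -0.06610000133514404]], 'sep': 0.1289, 'mid': np.float64(0.1235), 'r': 0.3404, 'line': np.float32(0.1003), 'blue': np.float32(0.1015), 'bluemid': np.float64(0.1701)}
19.85 [0.52394557 0.09387621 0.10263336] [-1.3377003   0.84349925 -0.47631182]
```

>>> {"op": "send_rows", "data": {
  "plan": [
    [[1,0,0.05,0,0],[1,0,0.15,0,0],[1,0,0.3,0,0],[1,0,0.5,0,0],[1,0,0.5,0.1,0],[1,0,0.5,0.3,0],[1,0,0.5,0.5,0],[1,0,0.5,0.6,0],[1,0,0.5,0.6,0],[1,0,0.5,0.6,0],[1,0,0.5,0.6,0],[1,0,0.5,0.6,0]]
  ]
}}

```text
t: 20.85
tool_pos: [0.5229, 0.1939, 0.2206]
orientation: [-2.003, -2.418, 0.004]
force: [0.1, 0.4, -0.1]
opening: 0.0008
gripper_force: 0.0
```

Run:
```python
from h import *
look('11')
```

```text
20.9 top {'blobs': [[0.5250999927520752, 0.05249999836087227], [0.5425000190734863, -0.0746999979019165]], 'sep': 0.1284, 'mid': np.float64(0.1405), 'r': 0.3648, 'line': np.float32(0.136), 'blue': np.float32(0.1437), 'bluemid': np.float64(0.1417)}
20.95 scene {'blobs': [[0.5503000020980835, 0.05530000105500221], [0.5662999749183655, -0.07180000096559525]], 'sep': 0.1281, 'mid': np.float64(0.1424), 'r': 0.3401, 'line': np.float32(0.1253), 'blue': np.float32(0.12), 'bluemid': np.float64(0.1941)}
```

>>> {"op": "send_rows", "data": {
  "plan": [
    [[1,0,0,0,0],[1,0,0,0,0],[1,0,0,0,0],[1,0,0,0,0],[1,0,0,0,0],[1,0,0,0,0],[1,0,0,0,0],[1,0,0,0,0],[1,0,0,0,0],[1,0,0,0,0],[1,0,0,0,0],[1,0,0,0,0]]
  ]
}}

```text
t: 21.95
tool_pos: [0.524, 0.194, 0.2227]
orientation: [2.004, 2.419, 0.0]
force: [0.3, 0.1, 0.2]
opening: 0.0005
gripper_force: 0.0
```

Run:
```python
from h import *
look('12')
```

```text
22.0 top {'blobs': [[0.5253999829292297, 0.047600001096725464], [0.54339998960495, -0.07880000025033951]], 'sep': 0.1277, 'mid': np.float64(0.1529), 'r': 0.3649, 'line': np.float32(0.142), 'blue': np.float32(0.1532), 'bluemid': np.float64(0.1543)}
22.05 scene {'blobs': [[0.5498999953269958, 0.05079999938607216], [0.569599986076355, -0.07660000026226044]], 'sep': 0.129, 'mid': np.float64(0.1565), 'r': 0.3394, 'line': np.float32(0.1537), 'blue': np.float32(0.1317), 'bluemid': np.float64(0.2101)}
```

>>> {"op": "send_rows", "data": {
  "plan": [
    [[1,0,0,0,0],[1,0,0,0,0],[1,0,0,0,0],[1,0,0,0,0],[1,0,0,0,0],[1,0,0,0,0],[1,0,0,0,0],[1,0,0,0,0],[1,0,0,0,0],[1,0,0,0,0],[1,0,0,0,0],[1,0,0,0,0],[1,0,0,0,0],[1,0,0,0,0],[1,0,0,0,0],[1,0,0,0,0],[1,0,0,0,0],[1,0,0,0,0],[1,0,0,0,0],[1,0,0,0,0]]
  ]
}}

```text
t: 23.72
tool_pos: [0.5239, 0.194, 0.2226]
orientation: [-2.004, -2.419, -0.0]
force: [0.3, -0.3, -0.5]
opening: 0.0008
gripper_force: 0.0
```

Run:
```python
from h import *
look('13')
s=telemetry.read_state();print(s['t'],s['tool_pos'],s['orientation'])
a=cv2.imread('pics/top13.png')[150:220,225:305];b=cv2.imread('pics/scene13.png')[160:230,230:310]
cv2.imwrite('pics/c13.png',cv2.resize(np.hstack([a,b]),(800,350),interpolation=cv2.INTER_CUBIC))
```

```text
23.7667 top {'blobs': [[0.5246999859809875, 0.044199999421834946], [0.5443000197410583, -0.08179999887943268]], 'sep': 0.1275, 'mid': np.float64(0.1617), 'r': 0.3652, 'line': np.float32(0.1546), 'blue': np.float32(0.1585), 'bluemid': np.float64(0.1621)}
23.8167 scene {'blobs': [[0.5508000254631042, 0.0478999987244606], [0.5685999989509583, -0.07890000194311142]], 'sep': 0.1281, 'mid': np.float64(0.1639), 'r': 0.3398, 'line': np.float32(0.1392), 'blue': np.float32(0.1374), 'bluemid': np.float64(0.2191)}
23.8167 [0.5239412  0.19396639 0.22261626] [-2.00409999e+00 -2.41932330e+00 -1.63736368e-05]
```

View pics/c13.png

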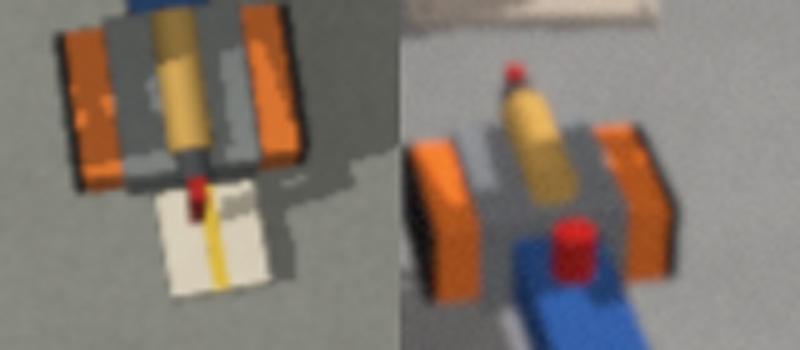

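>>> {"op": "send_rows", "data": {
  "plan": [
    [[1,0,0,-0.15,0],[1,0,0,-0.3,0],[1,0,0,-0.45,0],[1,0,0,-0.6,0],[1,0,-0.1,-0.6,0],[1,0,-0.2,-0.6,0],[1,0,-0.3,-0.6,0],[1,0,-0.4,-0.6,0],[1,0,-0.46,-0.6,0],[1,0,-0.5,-0.6,0],[1,0,-0.52,-0.6,0],[1,0,-0.54,-0.6,0],[1,0,-0.55,-0.6,0],[1,0,-0.555,-0.6,0],[1,0,-0.5563,-0.6,0],[1,0,-0.5576,-0.6,0],[1,0,-0.5589,-0.6,0],[1,0,-0.5602,-0.6,0],[1,0,-0.5615,-0.6,0],[1,0,-0.5628,-0.6,0]]
  ]
}}

```text
t: 25.48
tool_pos: [0.5239, 0.0815, 0.1026]
orientation: [-2.004, -2.42, 0.0]
force: [-0.0, 0.5, -0.3]
opening: 0.0005
gripper_force: 0.0
```

>>> {"op": "send_rows", "data": {
  "plan": [
    [[1,0,-0.0013,0,0],[1,0,-0.0026,0,0],[1,0,-0.0039,0,0],[1,0,-0.0052,0,0],[1,0,-0.0065,0,0],[1,0,-0.0078,0,0],[1,0,-0.0091,0,0],[1,0,-0.0104,0,0],[1,0,-0.0117,0,0],[1,0,-0.013,0,0],[1,0,-0.0143,0,0],[1,0,-0.0156,0,0],[1,0,-0.0169,0,0],[1,0,-0.0182,0,0],[1,0,-0.0195,0,0],[1,0,-0.0208,0,0],[1,0,-0.0221,0,0],[1,0,-0.0234,0,0],[1,0,-0.0247,0,0],[1,0,-0.026,0,0]]
  ]
}}

```text
t: 27.15
tool_pos: [0.5239, 0.0762, 0.1026]
orientation: [-2.004, -2.419, 0.0]
force: [0.2, -0.8, 0.4]
opening: 0.0004
gripper_force: 0.0
```

Run:
```python
from h import *
look('14')
s=telemetry.read_state();print(s['t'],s['tool_pos'],s['orientation'])
```

```text
27.2 top {'blobs': [[0.5723999738693237, -0.07699999958276749], [0.5185999870300293, -0.08730000257492065]], 'sep': 0.0548, 'mid': np.float64(0.3363), 'r': 0.3702, 'line': np.float32(-1.3813), 'blue': np.float32(0.2157), 'bluemid': np.float64(0.179)}
27.25 scene {'blobs': [[0.5486999750137329, 0.04800000041723251], [0.5701000094413757, -0.07900000363588333]], 'sep': 0.1288, 'mid': np.float64(0.1639), 'r': 0.3401, 'line': np.float32(0.1666), 'blue': np.float32(0.1366), 'bluemid': np.float64(0.2178)}
27.25 [0.52394389 0.07617495 0.1026493 ] [ 2.00411240e+00  2.41931069e+00 -2.84256316e-05]
```

>>> {"op": "send_rows", "data": {
  "plan": [
    [[1,0,-0.0013,0,0],[1,0,-0.0026,0,0],[1,0,-0.0039,0,0],[1,0,-0.0052,0,0],[1,0,-0.0065,0,0],[1,0,-0.0078,0,0],[1,0,-0.0091,0,0],[1,0,-0.0104,0,0],[1,0,-0.0117,0,0],[1,0,-0.013,0,0],[1,0,-0.0143,0,0],[1,0,-0.0156,0,0],[1,0,-0.0169,0,0],[1,0,-0.0182,0,0]]
  ]
}}

```text
t: 28.42
tool_pos: [0.5239, 0.0725, 0.1026]
orientation: [2.004, 2.419, 0.0]
force: [0.7, 0.0, 0.4]
opening: 0.0007
gripper_force: 0.0
```

Run:
```python
from h import *
n='scene'
p,d=viewer.read_camera(n);print(telemetry.read_state()['t'],yaw(n,p,d))
```

```text
28.4667 {'blobs': [[0.5503000020980835, 0.04320000112056732], [0.5697000026702881, -0.08290000259876251]], 'sep': 0.1276, 'mid': np.float64(0.1767), 'r': 0.3403, 'line': np.float32(0.1523), 'blue': np.float32(0.1445), 'bluemid': np.float64(0.2318)}
```

>>> {"op": "send_rows", "data": {
  "plan": [
    [[1,0,0.05,0,0],[1,0,0.15,0,0],[1,0,0.3,0,0],[1,0,0.5,0,0],[1,0,0.6,0.1,0],[1,0,0.6,0.3,0],[1,0,0.6,0.5,0],[1,0,0.6,0.6,0],[1,0,0.6,0.6,0],[1,0,0.6,0.6,0],[1,0,0.6,0.6,0],[1,0,0.6,0.6,0],[1,0,0.6,0.6,0],[1,0,0.6,0.6,0],[1,0,0.6,0.6,0],[1,0,0.6,0.6,0],[1,0,0.6,0.6,0],[1,0,0.6,0.6,0],[1,0,0.6,0.6,0],[1,0,0.6,0.6,0]]
  ]
}}

```text
t: 30.13
tool_pos: [0.524, 0.1925, 0.2227]
orientation: [2.004, 2.419, 0.0]
force: [-0.2, 0.5, -0.6]
opening: 0.0007
gripper_force: 0.0
```

Run:
```python
from h import *
look('15')
```

```text
30.1833 top {'blobs': [[0.5241000056266785, 0.03449999913573265], [0.5486000180244446, -0.09000000357627869]], 'sep': 0.1269, 'mid': np.float64(0.1867), 'r': 0.365, 'line': np.float32(0.1943), 'blue': np.float32(0.1866), 'bluemid': np.float64(0.1842)}
30.2333 scene {'blobs': [[0.5508999824523926, 0.03929999843239784], [0.5710999965667725, -0.08709999918937683]], 'sep': 0.128, 'mid': np.float64(0.1891), 'r': 0.34, 'line': np.float32(0.1585), 'blue': np.float32(0.17), 'bluemid': np.float64(0.2465)}
```

>>> {"op": "send_rows", "data": {
  "plan": [
    [[1,0,0,0,0],[1,0,0,0,0],[1,0,0,0,0],[1,0,0,0,0],[1,0,0,0,0],[1,0,0,0,0],[1,0,0,0,0],[1,0,0,0,0],[1,0,0,0,0],[1,0,0,0,0],[1,0,0,0,0],[1,0,0,0,0],[1,0,0,0,0],[1,0,0,0,0],[1,0,0,0,0],[1,0,0,0,0],[1,0,0,0,0],[1,0,0,0,0],[1,0,0,0,0],[1,0,0,0,0]]
  ]
}}

```text
t: 31.9
tool_pos: [0.5239, 0.1926, 0.2226]
orientation: [2.004, 2.419, -0.0]
force: [0.7, -0.4, 0.6]
opening: 0.0005
gripper_force: 0.0
```

Run:
```python
from h import *
look('16')
a=cv2.imread('pics/top16.png')[150:220,225:305];b=cv2.imread('pics/scene16.png')[160:230,230:310]
cv2.imwrite('pics/c16.png',cv2.resize(np.hstack([a,b]),(800,350),interpolation=cv2.INTER_CUBIC))
```

```text
31.95 top {'blobs': [[0.5236999988555908, 0.033399999141693115], [0.5491999983787537, -0.09040000289678574]], 'sep': 0.1263, 'mid': np.float64(0.1888), 'r': 0.3651, 'line': np.float32(0.2036), 'blue': np.float32(0.1842), 'bluemid': np.float64(0.1843)}
32.0 scene {'blobs': [[0.5494999885559082, 0.03880000114440918], [0.5734999775886536, -0.08720000088214874]], 'sep': 0.1283, 'mid': np.float64(0.1903), 'r': 0.3396, 'line': np.float32(0.1887), 'blue': np.float32(0.1706), 'bluemid': np.float64(0.2474)}
```

View pics/c16.png

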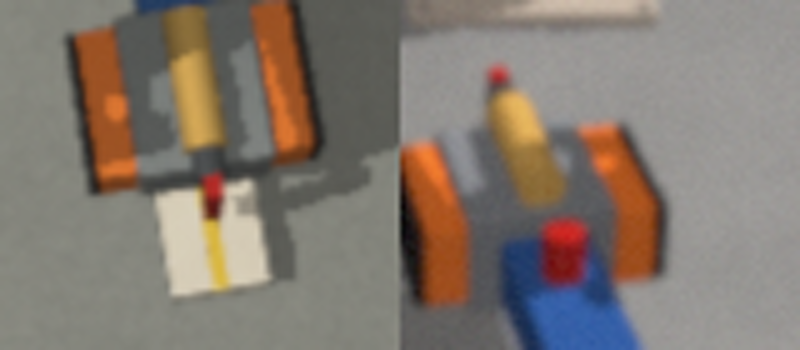

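The nose, with its tip at crop (212,215), stands right over the yellow line at about (211,220). The boom has come to rest. I will let it stand for a few seconds, check again, then hand in.

>>> {"op": "send_rows", "data": {
  "plan": [
    [[1,0,0,0,0],[1,0,0,0,0],[1,0,0,0,0],[1,0,0,0,0],[1,0,0,0,0],[1,0,0,0,0],[1,0,0,0,0],[1,0,0,0,0],[1,0,0,0,0],[1,0,0,0,0],[1,0,0,0,0],[1,0,0,0,0],[1,0,0,0,0],[1,0,0,0,0],[1,0,0,0,0],[1,0,0,0,0],[1,0,0,0,0],[1,0,0,0,0],[1,0,0,0,0],[1,0,0,0,0]]
  ]
}}

```text
t: 33.67
tool_pos: [0.5239, 0.1926, 0.2227]
orientation: [-2.004, -2.419, -0.0]
force: [0.0, 0.2, 0.3]
opening: 0.0004
gripper_force: 0.0
```

>>> {"op": "send_rows", "data": {
  "plan": [
    [[1,0,0,0,0],[1,0,0,0,0],[1,0,0,0,0],[1,0,0,0,0],[1,0,0,0,0],[1,0,0,0,0],[1,0,0,0,0],[1,0,0,0,0],[1,0,0,0,0],[1,0,0,0,0],[1,0,0,0,0],[1,0,0,0,0],[1,0,0,0,0],[1,0,0,0,0],[1,0,0,0,0],[1,0,0,0,0],[1,0,0,0,0],[1,0,0,0,0],[1,0,0,0,0],[1,0,0,0,0]]
  ]
}}

```text
t: 35.33
tool_pos: [0.5239, 0.1926, 0.2226]
orientation: [2.004, 2.419, -0.0]
force: [-0.2, 1.1, -0.2]
opening: 0.0002
gripper_force: 0.0
```

>>> {"op": "send_rows", "data": {
  "plan": [
    [[1,0,0,0,0],[1,0,0,0,0],[1,0,0,0,0],[1,0,0,0,0],[1,0,0,0,0],[1,0,0,0,0],[1,0,0,0,0],[1,0,0,0,0],[1,0,0,0,0],[1,0,0,0,0],[1,0,0,0,0],[1,0,0,0,0],[1,0,0,0,0],[1,0,0,0,0],[1,0,0,0,0],[1,0,0,0,0],[1,0,0,0,0],[1,0,0,0,0],[1,0,0,0,0],[1,0,0,0,0]]
  ]
}}

```text
t: 37.0
tool_pos: [0.5239, 0.1926, 0.2227]
orientation: [-2.004, -2.419, -0.0]
force: [-0.1, 0.0, -0.1]
opening: 0.0004
gripper_force: 0.0
```

Run:
```python
from h import *
from plant import order
n='top';p,d=viewer.read_camera(n);y=yaw(n,p,d);print(y)
if abs(y['mid']-.1888)<.004: print(order.close_job())
```

```text
{'blobs': [[0.5236999988555908, 0.033399999141693115], [0.5490999817848206, -0.09030000120401382]], 'sep': 0.1263, 'mid': np.float64(0.1887), 'r': 0.3651, 'line': np.float32(0.2028), 'blue': np.float32(0.1876), 'bluemid': np.float64(0.1847)}
the job is handed in; nothing more can be done
None
```

The job is handed in at about 37 s: the red nose stands over the yellow line, the boom stood still by itself for the last 5 s, and the gripper is clear.

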